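# Press the panel and shut the dust cover

## Task

The painted panel on the bed of the bench press is to be left under pressure, away from dust. Squeeze in the release button in the grip of the press lever and, keeping it in, swing the lever all the way down until the platen is on the panel; then let go so that the button springs out and locks it; never force the lever with the button out. Only after that, roll the slatted cover fully shut, and leave the bottles, bowls and tools around the press where they stand.

Things in the scene. Friction and masses are not known exactly. Their poses are not given: they have to be found in the camera images.
- press: bench press, fixed: wooden base 236 (its x) x 300 (its y) x 50 high, fixed quarter-round plywood hood over its -x half (top 190 above the bench), curved aluminium tracks at both ends, steel lever on a pedestal at the -y end. Origin: centre of the base, on the bench; x points to its open side (away from the robot, turned by its yaw), z up.
- lever (a joint): press lever, rad: 0 = up, 65 deg above level, leaning to the press's +x; grows as it swings to +x and down; 1.05 = home, 5 deg above level. Axis along the press's y. Latched at 0 to 0.05 (springs back if pushed with the button out; not to be forced) and at home (1.0 to 1.05); in between the button stays partly in. Freed, it is stiff (up to about 5 N at the grip) and does not fall. Lowers the platen.
- lever_hinge (a point): point on the lever's pivot axis in the mid-plane of the lever, 100 above the bench
- lever_grip (a point): centre of the lever's black rubber grip beside the button, 175 from the pivot. Grip 24 wide (press's y), 26 deep, 100 long, its end 45 beyond this point. With the button 36 wide, 26 when squeezed in. At home this point is 115 above the bench. 65 free from here to the end of the hood and tracks.
- release (a joint): release button, m: 0 = out, 0.010 = fully in; the lever is free from about 0.008. Spring force 3.6 N at first, 9.6 N fully in.
- release_face (a point): centre of the outer face of the steel release button, a bar 50 long (along the lever) and 18 deep, standing 12 out of the grip's -y side. It is pressed towards the press's +y, squeezed against the grip's opposite side.
- platen (a joint): height lowered by the wooden platen, m: 0 = up, about 0.045 = bearing on the panel. Driven by the lever (0.0429 m per rad); raised, it stands in the cover's way.
- cover (a joint): rolling cover angle, rad: 0 = open, rolled back under the hood; 1.36 = fully shut, edge near the front sill. The slats follow a circular track about cover_axis. It stays where it is left; about 4 to 7 N at the handle moves it.
- cover_axis (a point): centre of the cover's circular track: its axis lies along the press's y through this point, 50 above the bench
- cover_handle (a point): point in the cover's dark wooden handle, a tongue 50 wide (press's y), 12 thick, standing radially out of the cover's leading edge, from 134 to 166 from the axis; this point at 150. Cover at 0: it stands up, 5 forward of the axis. Shut: it points to the press's +x, 10 deg above level, 148 forward of the axis, 26 above it. Push it along its arc or pinch its 50 mm sides.
- solvent_mid (a point): small brown glass bottle with white cap, 48 across, 100 high; point at its centre, half-way up
- bluejar_mid (a point): low glass jar with blue cap, 52 across, 55 high; point at its centre, half-way up
- cup_mid (a point): clear plastic beaker, 72 across the rim, 70 high; point on its axis, half-way up
- bowl_mid (a point): white china bowl, 100 across the rim, 40 high; point on its axis, half-way up
- weight_mid (a point): dark steel block weight 70 x 45 x 30; point at its centre
- brush: retouching brush lying flat, 190 long
- spatula: palette spatula lying flat, 200 long

How it is judged:
By the outcome, as a careful person would: the job done as asked, in the order asked, and still so for the second after the job is handed in, with the robot touching nothing.
It also fails if it takes over 53 s, if anything falls off the work surface, if the arm or the gripper's body presses on something with over 40 N, if the wrist force passes 120 N, or if a joint passes its speed limit or range.

## Robot

A 6-joint arm with a two-finger parallel gripper is mounted at the origin on the work surface. World frame = base frame: x ahead of the robot, y to its left, z up, the work surface at z = 0. Lengths are in m, angles in rad, forces in N, time in s.
With the tool pointing down it reaches from about 0.375 to 0.925 m from the base axis. Payload 5.7 kg.
Tool frame: the origin (TCP) lies at the very end of the fingers, on their centre line; the grasp point (between the pads) lies 19 mm behind it (ctrl.grasp_offset is the distance from the TCP to the grasp point, in m); z points along the fingers, y is the line along which they close (so a half turn about z gives the same grasp; the last joint's range is limited). The gripper opens to 85 mm and grips with 20 to 120 N. Pads are 22 mm wide; open, the fingers measure 114 mm over their backs; the gripper's body (76 mm by 85 mm) begins 54 mm behind the grasp point. The pads swing forward as they close: fully open they stand 13 mm farther back than shut.
Start: joints at [1.219, 0.359, 1.51, -0, 1.272, -0.115], TCP at [0.141, 0.583, 0.231] pointing down, gripper open.
Joint ranges: [-2.97, 2.97], [-1.01, 2.36], [0.21, 2.38], [-0.96, 4.11], [0.2, 2.71], [-2.98, 2.98]. Speed limits (rad/s): [2.39, 2.39, 3.14, 3.14, 3.14, 3.14].

## Interface

Orientations are given as a unit quaternion [x, y, z, w].
In Python, from bench import ctrl gives the robot as it stands.
- The arm moves only by the tool send_rows, never from a script. Its arguments are lists of equal length, an entry for each row: "delta_pos": the shift along the world's x, y, z in units of 30 mm (1.0 is 30 mm), a list of three; "turn": the turn, a rotation vector about the world's x, y, z in units of 5 degrees (1.0 is 5 degrees), a list of three. In form: {"delta_pos": [[dx, dy, dz], ...], "turn": [[ax, ay, az], ...]}. A call has exactly 8 rows; each row is the pose to reach, as a shift and turn from the pose commanded when the call began; what a row does not reach only later rows make up. A row lasts 1/12 s, in which the tool goes at most 41.7 mm and 7.16 degrees, less where a joint would pass 70% of its speed; a pose out of reach is approached as far as the arm can. A call with a gripper value outside its range is refused whole. "grip" is the finger opening in mm, from 0 to 85.4, set as the call begins (left out, the last holds). The fingers move at their own pace and stop on an object; the grip force is fixed at half the most. Time passes only in rows, so rows that repeat a pose let the fingers close, or fill a call up. It gives the time, the measured TCP pose, the force, the opening and the grip force at its end, in the units of the state.
- ctrl.state(): the state, without advancing time (a new reading comes with each control period).
- ctrl.get_image(name): name is "scene" or "side" or "wrist"; returns the picture (400x640x3 uint8, red, green, blue); there is no depth.
- ctrl.camera_info(name): a dict with "vfov" (degrees; the focal length in pixels is half the picture's height over the tangent of half this angle, whatever the lens; pixels are square), "cx", "cy" (the principal point, pixels), "origin" and "rotation" of the camera in the world. Camera axes: x right, y up, looking along -z (the intrinsics and any distortion apply to the point x, -y, -z); pixel columns grow to the right and rows downward; lengths in m; the calibration is good to about 2 mm. A picture is of the moment at which its call begins: read the wrist's pose just before it. camera_info takes no time and is no camera call; for the wrist camera it gives the pose at the moment of the call.
- ctrl.sign_off(): hands the job in; it is judged then, once.
Trained networks look in the newest picture that a camera, given by its name, has taken for a name from the list of things; names that differ only in an ending like _2 or _b are one class to them, and where a whole thing is asked for, a point or a joint stands for the part that bears it (a point fixed in the world has none). Each returns a list of dicts, best first, with "p" (0 to 1); they miss things now and then, are a little off and sometimes report something else, mostly with a low value. They report only what shows in the picture. A call takes as long as a camera call.
- ctrl.search_frame(camera, label): "at" ([x, y, z] in m, in world coordinates, good to about 4 mm: the middle of the surface that is visible of it).
- ctrl.regions_of(camera, label): "mask" (400x640 bool, what is visible of it).
The state is a dict: "time_s": time; "qpos": joint angles; "qd": joint speeds; "joint_torque": joint torques, N m; "tcp_pos": TCP position; "ee_rot": TCP orientation; "force": force on the tool from outside, world axes, zero at the start; "wrist_torque": the same for the moment, N m; "opening": opening from 0.0 (shut) to 1.0 (fully open); "grasp_force": force on a finger pad.
Only numpy, scipy, OpenCV 4.12 (cv2) and the standard library are available. Lean on these libraries where they do the work, as an engineer would, in place of code of your own. Each camera call takes 0.05 s, during which the arm holds its last target. There are 200 camera calls.

## Working session

There is one attempt and no reset: what is moved stays moved. The work goes in short steps, Python scripts to look and compute and a tool call to move; the robot and the scene stay as the last step left them, time stands still between calls to the robot, and variables do not carry over. Pictures are saved under pics/ and viewed, at most 10 in all, crops included, and the job is handed in when it is done.

Besides the shell and the picture viewer there is one more tool, called as name(argument=value, ...), one argument or row to a line, values as JSON. send_rows: Moves the arm, as the interface text tells. Its arguments: {"type":"object","properties":{"delta_pos":{"type":"array"},"turn":{"type":"array"},"grip":{"type":"number"}},"required":["delta_pos","turn"]}

```bash
ls; mkdir -p pics; python3 - <<'E'
from bench import ctrl
import cv2
s=ctrl.state();print(s)
for c in("scene","side"):
    im=ctrl.get_image(c);cv2.imwrite(f"pics/{c}0.png",im[:,:,::-1])
    i=ctrl.camera_info(c);print(c,i)
    for l in("lever_grip","release_face","lever_hinge","cover_handle","cover_axis","press","solvent_mid","bluejar_mid","cup_mid","bowl_mid","weight_mid","brush","spatula"):
        try:
            r=ctrl.search_frame(c,l);print(l,[(round(d['p'],2),[round(float(v),3) for v in d['at']]) for d in r[:2]])
        except Exception as e: print(l,e)
print(ctrl.state()['time_s'])
E
```

```text
pics
{'time_s': 0.0, 'qpos': array([ 1.21890610e+00,  3.59495900e-01,  1.51141007e+00,  9.15987880e-06,
        1.27252189e+00, -1.15094309e-01]), 'qd': array([-7.96109768e-05, -1.13149773e-03, -6.92667398e-04, -6.80333675e-04,
        4.10548235e-04, -7.26838799e-04]), 'joint_torque': array([-1.03258390e-04, -5.27618337e+01, -2.78624135e+01, -1.58329976e-04,
        1.33716545e-02,  1.69900215e-05]), 'tcp_pos': array([0.140521  , 0.58262075, 0.23046753]), 'ee_rot': array([ 1.18122824e-01,  9.92998568e-01, -8.91692321e-04, -2.16569835e-04]), 'force': array([-0.58535626,  0.68972979, -0.09092025]), 'wrist_torque': array([ 0.01766147,  0.0507008 , -0.07256024]), 'grasp_force': 0.0, 'opening': 0.9960409999732796}
scene {'vfov': 56.41502430245537, 'cx': 316.69124121728237, 'cy': 197.3029313526286, 'origin': array([1.36068666, 0.15911106, 0.8200388 ]), 'rotation': array([0.29164494, 0.33672459, 0.66880087, 0.5952018 ])}
lever_grip [(0.62, [0.48, -0.166, 0.227])]
release_face [(0.32, [0.475, 0.055, 0.182]), (0.27, [0.481, -0.165, 0.221])]
lever_hinge [(0.73, [0.509, 0.02, 0.123])]
cover_ha
[... 632 characters left out ...]
[0.44569546, 0.12200125, 0.21519062, 0.86032799])}
lever_grip [(0.57, [0.483, -0.183, 0.254])]
release_face [(0.61, [0.484, -0.194, 0.248]), (0.44, [0.699, -0.046, 0.039])]
lever_hinge [(0.71, [0.482, -0.062, 0.125])]
cover_handle [(0.96, [0.47, 0.026, 0.179])]
cover_axis [(0.89, [0.479, -0.058, 0.124])]
press [(0.79, [0.483, -0.063, 0.12]), (0.23, [0.47, 0.028, 0.179])]
solvent_mid [(0.6, [0.704, 0.107, 0.054])]
bluejar_mid [(0.65, [0.7, -0.048, 0.038])]
cup_mid [(0.63, [0.597, 0.261, 0.05]), (0.43, [0.516, 0.025, 0.141])]
bowl_mid []
weight_mid [(0.73, [0.491, -0.183, 0.252]), (0.72, [0.515, -0.324, 0.024])]
brush [(0.62, [0.627, 0.319, 0.018])]
spatula [(0.73, [0.348, -0.333, 0.002])]
1.4
```

View pics/scene0.png

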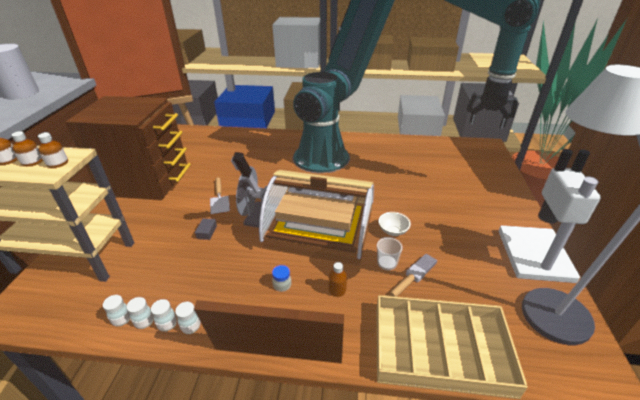

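View pics/side0.png

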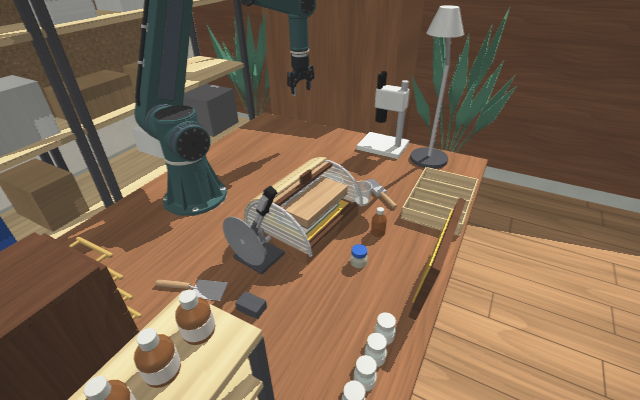

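The scene view shows the press at about (315,210), with the lever up at (243,170) and the handle at (318,182). In the side view the lever grip is at about (265,200) and the handle at (306,177). Next I'll triangulate from the masks and a zoomed crop.

```bash
cat >h.py <<'E'
from bench import ctrl
import numpy as np, cv2
from scipy.spatial.transform import Rotation as R
def cam(c):
    i=ctrl.camera_info(c);f=200/np.tan(np.radians(i['vfov']/2));return i['origin'],R.from_quat(i['rotation']).as_matrix(),f,i['cx'],i['cy']
def ray(c,u,v):
    o,M,f,cx,cy=cam(c) if isinstance(c,str) else c
    d=M@np.array([(u-cx)/f,-(v-cy)/f,-1]);return o,d/np.linalg.norm(d)
def proj(c,P):
    o,M,f,cx,cy=cam(c) if isinstance(c,str) else c
    q=(np.atleast_2d(P)-o)@M;return np.c_[cx-f*q[:,0]/q[:,2],cy+f*q[:,1]/q[:,2]]
def tri(*rs):
    A=0;b=0
    for o,d in rs:
        Q=np.eye(3)-np.outer(d,d);A=A+Q;b=b+Q@o
    p=np.linalg.solve(A,b);return p,[np.linalg.norm((np.eye(3)-np.outer(d,d))@(p-o)) for o,d in rs]
E
python3 - <<'E'
from h import *
for l in("lever_grip","release_face","cover_handle","lever","solvent_mid","bluejar_mid","cup_mid","press"):
    rs=[]
    for c in("scene","side"):
        r=ctrl.regions_of(c,l)
        if not r: print(l,c,'none');continue
        v,u=np.nonzero(r[0]['mask']);print(l,c,round(r[0]['p'],2),len(u),u.mean().round(1),v.mean().round(1),u.min(),u.max(),v.min(),v.max())
        rs.append(ray(c,u.mean(),v.mean()))
    if len(rs)==2:print('   ',*tri(*rs))
a=cv2.imread('pics/scene0.png')[140:270,210:390];b=cv2.imread('pics/side0.png')[145:275,210:390]
cv2.imwrite('pics/z.png',np.vstack([cv2.resize(x,(800,578)) for x in(a,b)])[:,:])
cv2.imwrite('pics/za.png',cv2.resize(a,(800,578),interpolation=2));cv2.imwrite('pics/zb.png',cv2.resize(b,(800,578),interpolation=2))
E
```

```text
lever_grip scene 0.9 577 245.8 173.6 231 262 152 197
lever_grip side 0.87 478 263.3 205.6 250 276 186 227
    [ 0.4688027  -0.16506588  0.21976379] [np.float64(0.007394791218360652), np.float64(0.007394791218360709)]
release_face scene 0.46 54 242.2 177.3 232 249 161 186
release_face side 0.46 151 259.0 209.6 249 266 196 226
    [ 0.46457655 -0.17742148  0.20817807] [np.float64(0.012017703055655016), np.float64(0.01201770305565483)]
cover_handle scene 0.63 923 321.3 186.4 274 365 177 200
cover_handle side 0.96 670 301.1 182.5 273 331 162 204
    [0.44877886 0.05452854 0.16653643] [np.float64(0.00036585154615325645), np.float64(0.0003658515461532741)]
lever scene 0.92 503 245.5 173.3 232 261 152 197
lever side 0.96 453 263.2 205.9 250 275 186 227
    [ 0.46892649 -0.16616897  0.22022795] [np.float64(0.006885456132247948), np.float64(0.0068854561322479095)]
solvent_mid scene 0.67 493 337.2 280.6 329 346 263 296
solvent_mid side 0.87 345 378.2 223.1 371 385 208 236
    [0.69524912 0.12535272 0.0376751 ] [np.float64(0.0011716872832668484), np.float64(0.0011716872832667092)]
bluejar_mid scene 0.98 403 280.7 278.4 272 290 266 291
bluejar_mid side 0.53 375 358.4 255.3 350 367 243 267
    [ 0.69341689 -0.02988609  0.02591538] [np.float64(0.002297929891222725), np.float64(0.0022979298912226193)]
cup_mid scene 0.63 700 388.2 253.2 376 402 238 270
cup_mid side 0.62 235 364.9 190.7 357 371 181 204
    [0.59043903 0.26226802 0.0499249 ] [np.float64(0.000425976661137333), np.float64(0.00042597666113740356)]
press scene 0.98 10065 306.2 212.5 231 373 152 264
press side 0.6 9868 294.4 215.5 222 362 156 273
    [0.44792242 0.00610729 0.06266002] [np.float64(0.00197195967739262), np.float64(0.0019719596773926005)]
```

View pics/za.png

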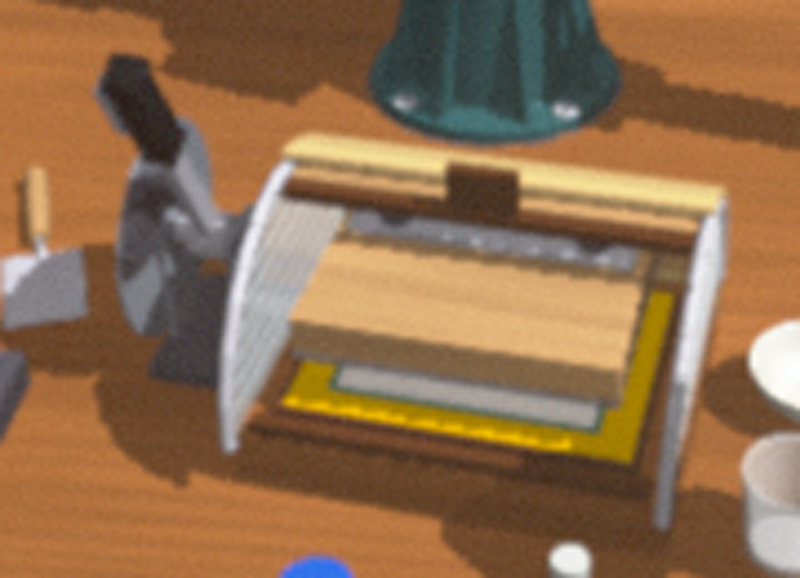

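View pics/zb.png

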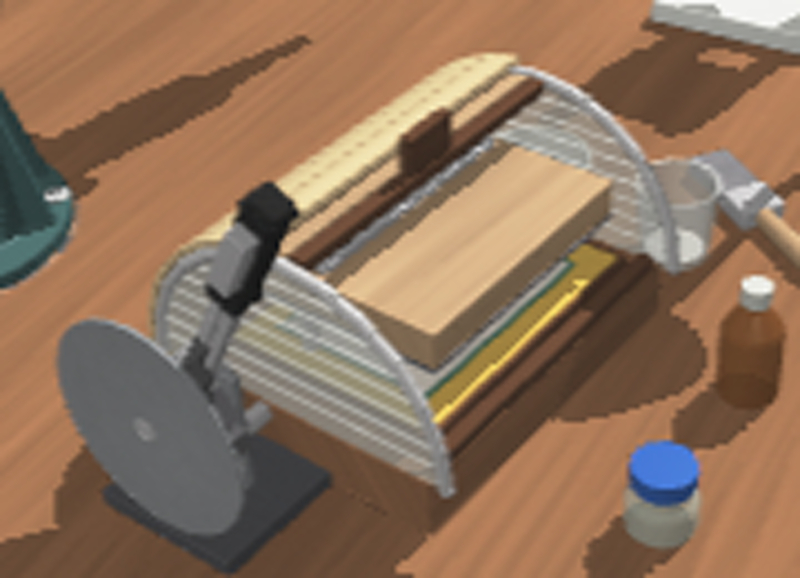

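The crops show the tongue's top corners at za (450,162) and (520,170), and at zb (402,135) and (445,110). The track tips are at za (230,450) and (663,525), and at zb (447,493) and (675,268). A grey disc sits outside the lever, and the button is on the grip's −y side. I'll fit the press pose to these points.

```bash
cat >fit.py <<'E'
from h import *
from scipy.optimize import least_squares
C={'a':cam('scene'),'b':cam('side')}
off={'a':(210,140),'b':(210,145)};k=40/9
c65,s65=np.cos(np.radians(65)),np.sin(np.radians(65))
# params x,y,yaw,ax,ly,hx,tx,tz,ty
def model(p):
    x,y,w,ax,ly,hx,tx,tz,ty,dy=p
    T={'tl':(ax+11,-.025,.216),'tr':(ax+11,.025,.216),'pl':(tx,-ty,tz),'pr':(tx,ty,tz),'bc':(.118,-.15,0),
       'ge':(hx+.22*c65,ly,.1+.22*s65),'gi':(hx+.12*c65,ly,.1+.12*s65),'disc':(hx,dy,.1)}
    T['tl']=(ax+.011,-.025,.216);T['tr']=(ax+.011,.025,.216)
    Rz=R.from_euler('z',w).as_matrix()
    return {n:Rz@np.array(v)+[x,y,0] for n,v in T.items()}
ob=[('a','tl',450,162),('a','tr',520,170),('b','tl',402,135),('b','tr',447,110),
('a','pl',230,450),('a','pr',663,525),('b','pl',447,493),('b','pr',675,268),('b','bc',430,530),
('a','ge',130,70),('b','ge',268,200),('a','gi',168,148),('b','gi',238,295),('b','disc',145,430)]
def res(p):
    T=model(p);r=[]
    for c,n,u,v in ob:
        q=proj(C[c],T[n])[0];r+=list(q-[off[c][0]+(u-.0)/k,off[c][1]+v/k])
    return np.array(r+[ (p[3])*30, (p[5])*5])
s=least_squares(res,[.45,.02,.1,0,-.22,0,.13,.05,.15,-.25],loss='soft_l1')
if __name__=='__main__':
    print(s.x.round(4));print(res(s.x)[:-2].reshape(-1,2).round(1));
    for n,v in model(s.x).items():print(n,v.round(3))
    J=s.jac;print(np.sqrt(np.diag(np.linalg.pinv(J.T@J))).round(4))
E
python3 fit.py
```

```text
[ 4.610e-01  5.170e-02 -1.274e-01 -4.000e-04 -2.147e-01 -2.230e-02
  1.339e-01  4.350e-02  1.477e-01 -2.595e-01]
[[-0.7 -0.5]
 [ 0.3 -0. ]
 [ 0.5 -0.2]
 [ 0.2 -1.6]
 [-0.2 -0.4]
 [ 0.2 -0.1]
 [ 0.2  0. ]
 [-0.1  0.6]
 [-0.2  0.3]
 [-1.6 -2. ]
 [ 1.3 -2.1]
 [-0.1 -0.3]
 [-0.6 -0.8]
 [ 0.5  0.6]]
tl [0.468 0.026 0.216]
tr [0.475 0.075 0.216]
pl [ 0.575 -0.112  0.044]
pr [0.613 0.181 0.044]
bc [ 0.559 -0.112  0.   ]
ge [ 0.504 -0.17   0.299]
gi [ 0.462 -0.165  0.209]
disc [ 0.406 -0.203  0.1  ]
[0.0039 0.0015 0.0112 0.0046 0.0027 0.0043 0.0045 0.0029 0.0018 0.0042]
```

send_rows(
  delta_pos=[
    [1,-1,0.9],
    [2,-2,1.8],
    [3,-3,2.7],
    [4,-4,3.6],
    [5,-5,4.5],
    [6,-6,5.4],
    [6.7,-6.7,6],
    [6.7,-6.7,6],
  ],
  turn=[
    [0,0,0.2],
    [0,0,0.4],
    [0,0,0.6],
    [0,0,0.8],
    [0,0,1],
    [0,0,1.26],
    [0,0,1.26],
    [0,0,1.26],
  ],
)

```text
time_s: 2.87
tcp_pos: [0.3406, 0.3826, 0.4109]
ee_rot: [0.063, 0.998, 0.0, 0.0]
force: [0.4, 0.2, -0.4]
opening: 1.004
grasp_force: 0.0
```

```bash
cat >plan.py <<'E'
from h import *
import fit
# press pose from fit
X,Y,W=.461,.0517,-.1274; HX,LY=-.0223,-.2147
def setp(**k): globals().update(k)
def pw(p): return R.from_euler('z',W).apply(p)+[X,Y,0]
def grip(q,r=.175):
    a=np.radians(65)-q; return pw([HX+r*np.cos(a),LY,.1+r*np.sin(a)])
def tool(dep): # tool z depressed dep deg below horizontal, y along press y
    d=np.radians(dep);z=[np.cos(d),0,-np.sin(d)];y=[0,1,0];x=np.cross(y,z)
    return R.from_euler('z',W)*R.from_matrix(np.c_[x,y,z])
def delta(p,rot,s=None):
    s=s or ctrl.state();dp=(p-s['tcp_pos'])/.03
    return dp.round(2),(rot*R.from_quat(s['ee_rot']).inv()).as_rotvec(degrees=True).__truediv__(5).round(2)
def st():
    s=ctrl.state();print('t',s['time_s'],'q',s['qpos'].round(3),'tcp',s['tcp_pos'].round(4),'F',s['force'].round(1),'op',round(s['opening'],3),'g',s['grasp_force']);return s
E
python3 - <<'E'
from plan import *
st()
print(grip(0),pw([HX,LY,.1]),grip(1.05))
rot=tool(60);g=grip(0);pre=g-(.15-.019)*rot.as_matrix()[:,2];print(pre,delta(pre,rot))
E
```

```text
t 2.8667 q [ 0.709  0.113  1.407 -0.     1.621 -0.736] tcp [0.3406 0.3826 0.4109] F [ 0.4  0.2 -0.4] op 1.004 g 0.0
[ 0.48496069 -0.16782345  0.25860386] [ 0.41160188 -0.15842664  0.1       ] [ 0.5845648  -0.18058211  0.11476363]
[ 0.41999153 -0.1595013   0.37205319] (array([  2.65, -18.07,  -1.3 ]), array([-0.76, -5.95, -0.01]))
```

send_rows(
  delta_pos=[
    [0.4,-1.3,0.1],
    [0.8,-2.6,0.3],
    [1.3,-3.9,0.4],
    [1.7,-5.2,0.5],
    [2.1,-6.5,0.7],
    [2.5,-7.8,0.8],
    [3,-9,0.9],
    [3.3,-10,1],
  ],
  turn=[
    [0,0,0],
    [0,0,0],
    [0,0,0],
    [0,0,0],
    [0,0,0],
    [0,0,0],
    [0,0,0],
    [0,0,0],
  ],
)

```text
time_s: 3.53
tcp_pos: [0.4396, 0.0815, 0.44]
ee_rot: [0.064, 0.998, -0.0, 0.001]
force: [0.5, 1.1, 0.2]
opening: 1.002
grasp_force: 0.0
```

send_rows(
  delta_pos=[
    [-0.1,-1.3,-0.2],
    [-0.2,-2.6,-0.4],
    [-0.3,-3.9,-0.6],
    [-0.4,-5.2,-0.8],
    [-0.5,-6.5,-1.1],
    [-0.6,-7.4,-1.6],
    [-0.7,-8,-2.0],
    [-0.7,-8.1,-2.2],
  ],
  turn=[
    [-0.1,-0.85,0],
    [-0.2,-1.7,0],
    [-0.3,-2.5,0],
    [-0.43,-3.4,0],
    [-0.55,-4.3,0],
    [-0.7,-5.3,0],
    [-0.76,-5.95,0],
    [-0.76,-5.95,0],
  ],
)

```text
time_s: 4.2
tcp_pos: [0.4143, -0.1612, 0.3707]
ee_rot: [0.065, 0.964, -0.017, 0.258]
force: [-0.2, 1.3, -0.6]
opening: 1.002
grasp_force: 0.0
```

```bash
python3 - <<'E'
from plan import *
st();C=cam('wrist');im=ctrl.get_image('wrist')
np.savez('w1.npz',im=im,o=C[0],M=C[1],f=C[2:])
for q,p in[('grip0',grip(0)),('end',grip(0,.22)),('in',grip(0,.12))]:
    u=proj(C,p)[0];print(q,u.round(1));cv2.circle(im,tuple(int(t) for t in u),3,(255,0,0),1)
for l in('lever_grip','release_face'):
    r=ctrl.search_frame('wrist',l);print(l,[(round(d['p'],2),np.round(d['at'],4)) for d in r[:2]])
    r=ctrl.regions_of('wrist',l)
    for d in r[:1]:
        v,u=np.nonzero(d['mask']);print(d['p'],u.mean(),v.mean(),u.min(),u.max(),v.min(),v.max())
cv2.imwrite('pics/w1.png',im[:,:,::-1])
print(delta(grip(0)-(.15-.019)*tool(60).as_matrix()[:,2],tool(60)))
E
```

```text
t 4.2 q [-0.796 -0.263  1.953  0.361  1.055 -2.349] tcp [ 0.4143 -0.1612  0.3707] F [-0.2  1.3 -0.6] op 1.002 g 0.0
grip0 [326.1 194.5]
end [326.5 249.1]
in [325.7 135.3]
lever_grip [(0.95, array([ 0.4563, -0.1729,  0.2292]))]
0.65 315.72043399638335 134.6464135021097 286 338 5 250
release_face [(0.94, array([ 0.441 , -0.1842,  0.1743]))]
(array([ 0.03, -0.04, -0.09]), array([ 0.01,  0.01, -0.03]))
```

View pics/w1.png

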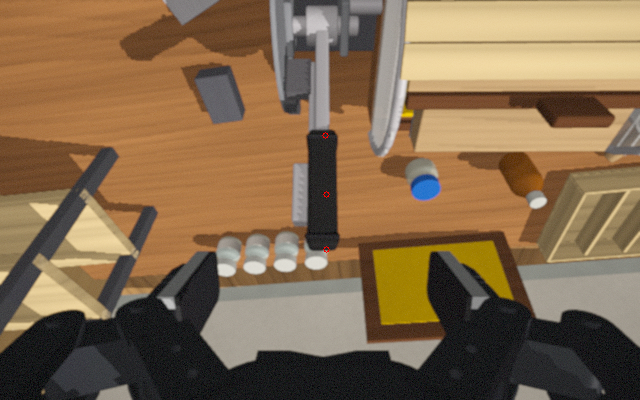

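The wrist view shows the grip running from (322,133) to (322,245), the button at about (300,195) to its left, and the finger pads at columns 216 and 430. Next I'll compare these against the tool centre plane.

```bash
python3 - <<'E'
from plan import *
from scipy.optimize import least_squares
s=st();C=cam('wrist');T=R.from_quat(s['ee_rot']).as_matrix();t=s['tcp_pos']
print('cam in tool',T.T@(C[0]-t))
for k in(-.05,0,.05,.1,.15,.2):print(k,proj(C,t+k*T[:,2])[0].round(1))
# grip centreline observed upper face: ends (323,131) r=.12 , (322,247) r=.22 ; upper face offset 13mm toward -tool-perp
u=lambda hx,ly,r:pw([hx+r*np.cos(np.radians(65))-.013*np.sin(np.radians(65)),ly,.1+r*np.sin(np.radians(65))+.013*np.cos(np.radians(65))])
print([proj(C,u(HX,LY,r))[0].round(1) for r in(.12,.175,.22)])
f=lambda p:np.r_[proj(C,u(p[0],p[1],.12))[0]-[322.5,131],proj(C,u(p[0],p[1],.22))[0]-[322,240]]
r=least_squares(f,[HX,LY]);print(r.x,r.fun)
E
```

```text
t 4.45 q [-0.781 -0.261  1.942  0.357  1.059 -2.34 ] tcp [ 0.419  -0.1583  0.3749] F [0.6 0.1 0.9] op 1.002 g 0.0
cam in tool [ 0.0654259  -0.00031644 -0.14241557]
-0.05 [323.3 326.3]
0 [323.  257.1]
0.05 [322.8 220.8]
0.1 [322.7 198.4]
0.15 [322.7 183.3]
0.2 [322.6 172.3]
[array([321.4, 119.9]), array([321.3, 180.7]), array([321.1, 237.1])]
[-0.0143503  -0.21391256] [-0.14492527 -3.04603103  0.12868103  3.73489683]
```

```bash
sed -i 's/HX,LY=.*/HX,LY=-.018,-.2140/' plan.py; python3 - <<'E'
from plan import *
r=tool(60);z=r.as_matrix()[:,2]
for b in(.06,0):print(delta(grip(0)+pw([0,-.001,0])-pw([0,0,0])+(.019-b)*z,r))
st()
E
```

```text
(array([ 1.66, -0.26, -2.69]), array([ 0.01,  0.01, -0.03]))
(array([ 2.65, -0.39, -4.42]), array([ 0.01,  0.01, -0.03]))
t 4.45 q [-0.781 -0.261  1.942  0.357  1.059 -2.34 ] tcp [ 0.419  -0.1583  0.3749] F [0.6 0.1 0.9] op 1.002 g 0.0
```

send_rows(
  delta_pos=[
    [0.3,-0.05,-0.5],
    [0.7,-0.1,-1.1],
    [1.1,-0.16,-1.8],
    [1.5,-0.22,-2.5],
    [1.9,-0.28,-3.1],
    [2.3,-0.33,-3.8],
    [2.65,-0.38,-4.4],
    [2.65,-0.38,-4.4],
  ],
  turn=[
    [0,0,0],
    [0,0,0],
    [0,0,0],
    [0,0,0],
    [0,0,0],
    [0,0,0],
    [0,0,0],
    [0,0,0],
  ],
  grip=62,
)

```text
time_s: 5.12
tcp_pos: [0.4992, -0.1678, 0.2392]
ee_rot: [0.059, 0.965, -0.015, 0.257]
force: [0.4, 0.3, -0.4]
opening: 0.726
grasp_force: 0.0
```

```bash
python3 - <<'E'
from plan import *
im=ctrl.get_image('wrist');ctrl.get_image('wrist');a=ctrl.get_image('side')
st();print(delta(grip(0)+.019*tool(60).as_matrix()[:,2],tool(60)))
b=cv2.resize(a[130:290,180:340],(400,400),interpolation=2)
cv2.imwrite('pics/g1.png',np.hstack([im[:,120:520],b])[:,:,::-1])
E
```

```text
t 5.2667 q [-0.636  0.029  2.06   0.429  0.631 -2.378] tcp [ 0.4986 -0.1692  0.2426] F [-0.1  0.5  0.1] op 0.726 g 0.0
(array([ 0.  ,  0.01, -0.02]), array([ 0.  ,  0.  , -0.04]))
```

View pics/g1.png

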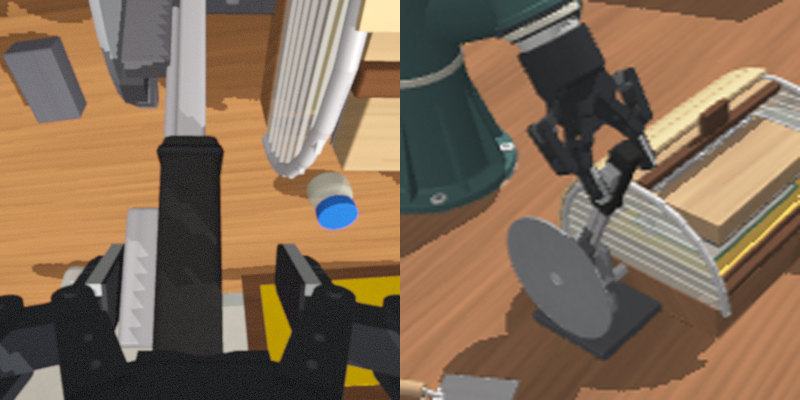

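The wrist crop shows the grip centre at column 191, with the pads centred at about 200, so the lever is about 4 mm further to −y. I'll shift sideways and squeeze.

send_rows(
  delta_pos=[
    [-0.01,-0.08,0],
    [-0.02,-0.15,0],
    [-0.02,-0.15,0],
    [-0.02,-0.15,0],
    [-0.02,-0.15,0],
    [-0.02,-0.15,0],
    [-0.02,-0.15,0],
    [-0.02,-0.15,0],
  ],
  turn=[
    [0,0,0],
    [0,0,0],
    [0,0,0],
    [0,0,0],
    [0,0,0],
    [0,0,0],
    [0,0,0],
    [0,0,0],
  ],
  grip=15,
)

```text
time_s: 5.93
tcp_pos: [0.4981, -0.174, 0.2441]
ee_rot: [0.061, 0.963, -0.016, 0.26]
force: [4.9, 11.0, 7.1]
opening: 0.295
grasp_force: 60.9
```

```bash
python3 - <<'E'
from plan import *
im=ctrl.get_image('wrist');s=st();print(s['opening']*85.4)
cv2.imwrite('pics/g2.png',im[:,120:520][:,:,::-1])
E
```

```text
t 5.9833 q [-0.65   0.029  2.057  0.44   0.636 -2.395] tcp [ 0.4981 -0.174   0.2441] F [ 5.  11.2  5.8] op 0.29 g 60.94623327255249
24.72673251455888
```

View pics/g2.png

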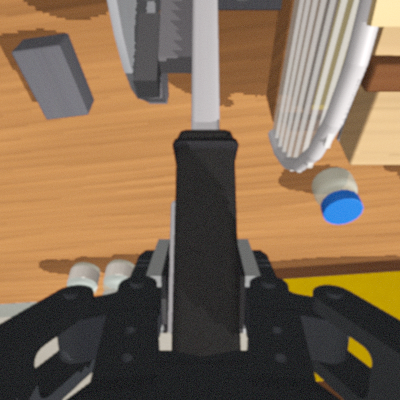

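Opening is 25 mm with 61 N on the pads, so the button is squeezed in. Next is the swing.

```bash
python3 - <<'E'
from plan import *
s=ctrl.state();H=pw([HX,LY,.1]);ax=R.from_euler('z',W).apply([0,1,0]);print(ax,H)
v=s['tcp_pos']-H
P=lambda d:R.from_rotvec(ax*np.radians(d)).apply(v)
for a in(0,15,30,45):
    print(a,[list(((P(a+d)-P(a))/.03).round(2)) for d in np.linspace(1.875,15,8)])
print([list((ax*d/5).round(2)) for d in np.linspace(1.875,15,8)])
E
```

```text
[0.12705565 0.99189559 0.        ] [ 0.41595597 -0.15827865  0.1       ]
0 [[np.float64(0.15), np.float64(-0.02), np.float64(-0.09)], [np.float64(0.31), np.float64(-0.04), np.float64(-0.19)], [np.float64(0.45), np.float64(-0.06), np.float64(-0.3)], [np.float64(0.6), np.float64(-0.08), np.float64(-0.4)], [np.float64(0.74), np.float64(-0.09), np.float64(-0.52)], [np.float64(0.88), np.float64(-0.11), np.float64(-0.64)], [np.float64(1.01), np.float64(-0.13), np.float64(-0.76)], [np.float64(1.14), np.float64(-0.15), np.float64(-0.88)]]
15 [[np.float64(0.13), np.float64(-0.02), np.float64(-0.13)], [np.float64(0.25), np.float64(-0.03), np.float64(-0.27)], [np.float64(0.36), np.float64(-0.05), np.float64(-0.4)], [np.float64(0.47), np.float64(-0.06), np.float64(-0.55)], [np.float64(0.58), np.float64(-0.07), np.float64(-0.69)], [np.float64(0.68), np.float64(-0.09), np.float64(-0.84)], [np.float64(0.78), np.float64(-0.1), np.float64(-1.0)], [np.float64(0.87), np.float64(-0.11), np.float64(-1.15)]]
30 [[np.float64(0.09), np.float64(-0.01), np.float64(-0.16)], [np.float64(0.17), np.float64(-0.02)
[... 575 characters left out ...]
4(-0.02), np.float64(-0.71)], [np.float64(0.16), np.float64(-0.02), np.float64(-0.89)], [np.float64(0.17), np.float64(-0.02), np.float64(-1.07)], [np.float64(0.18), np.float64(-0.02), np.float64(-1.26)], [np.float64(0.19), np.float64(-0.02), np.float64(-1.44)]]
[[np.float64(0.05), np.float64(0.37), np.float64(0.0)], [np.float64(0.1), np.float64(0.74), np.float64(0.0)], [np.float64(0.14), np.float64(1.12), np.float64(0.0)], [np.float64(0.19), np.float64(1.49), np.float64(0.0)], [np.float64(0.24), np.float64(1.86), np.float64(0.0)], [np.float64(0.29), np.float64(2.23), np.float64(0.0)], [np.float64(0.33), np.float64(2.6), np.float64(0.0)], [np.float64(0.38), np.float64(2.98), np.float64(0.0)]]
```

send_rows(
  delta_pos=[
    [0.15,-0.02,-0.09],
    [0.31,-0.04,-0.19],
    [0.45,-0.06,-0.3],
    [0.6,-0.08,-0.4],
    [0.74,-0.09,-0.52],
    [0.88,-0.11,-0.64],
    [1.01,-0.13,-0.76],
    [1.14,-0.15,-0.88],
  ],
  turn=[
    [0.05,0.37,0],
    [0.1,0.74,0],
    [0.14,1.12,0],
    [0.19,1.49,0],
    [0.24,1.86,0],
    [0.29,2.23,0],
    [0.33,2.6,0],
    [0.38,2.98,0],
  ],
)

```text
time_s: 6.65
tcp_pos: [0.5311, -0.1782, 0.2164]
ee_rot: [0.063, 0.989, -0.008, 0.13]
force: [0.1, 8.2, 2.2]
opening: 0.289
grasp_force: 60.1
```

```bash
python3 - <<'E'
from plan import *
s=st();print(R.from_quat(s['ee_rot']).as_matrix()[:,2])
E
```

```text
t 6.65 q [-0.513  0.197  1.823  0.128  0.883 -2.026] tcp [ 0.5311 -0.1782  0.2164] F [0.1 8.2 2.2] op 0.289 g 60.12693107128143
[ 0.25621072 -0.03128609 -0.96611451]
```

Moving freely. Continuing.

send_rows(
  delta_pos=[
    [0.13,-0.02,-0.13],
    [0.25,-0.03,-0.27],
    [0.36,-0.05,-0.4],
    [0.47,-0.06,-0.55],
    [0.58,-0.07,-0.69],
    [0.68,-0.09,-0.84],
    [0.78,-0.1,-1.0],
    [0.87,-0.11,-1.15],
  ],
  turn=[
    [0.05,0.37,0],
    [0.1,0.74,0],
    [0.14,1.12,0],
    [0.19,1.49,0],
    [0.24,1.86,0],
    [0.29,2.23,0],
    [0.33,2.6,0],
    [0.38,2.98,0],
  ],
)

```text
time_s: 7.32
tcp_pos: [0.5563, -0.1815, 0.181]
ee_rot: [0.064, 0.998, 0.001, -0.002]
force: [-2.3, 5.0, -2.0]
opening: 0.29
grasp_force: 58.9
```

send_rows(
  delta_pos=[
    [0.09,-0.01,-0.16],
    [0.17,-0.02,-0.32],
    [0.25,-0.03,-0.48],
    [0.32,-0.04,-0.65],
    [0.38,-0.05,-0.82],
    [0.44,-0.06,-0.99],
    [0.5,-0.06,-1.16],
    [0.55,-0.07,-1.34],
  ],
  turn=[
    [0.05,0.37,0],
    [0.1,0.74,0],
    [0.14,1.12,0],
    [0.19,1.49,0],
    [0.24,1.86,0],
    [0.29,2.23,0],
    [0.33,2.6,0],
    [0.38,2.98,0],
  ],
)

```text
time_s: 7.98
tcp_pos: [0.5717, -0.1834, 0.1405]
ee_rot: [0.063, 0.989, 0.01, -0.133]
force: [-5.0, 5.2, -1.9]
opening: 0.29
grasp_force: 59.6
```

send_rows(
  delta_pos=[
    [0.04,-0.01,-0.18],
    [0.08,-0.01,-0.35],
    [0.11,-0.01,-0.53],
    [0.14,-0.02,-0.71],
    [0.16,-0.02,-0.89],
    [0.17,-0.02,-1.07],
    [0.18,-0.02,-1.26],
    [0.18,-0.02,-1.26],
  ],
  turn=[
    [0.05,0.37,0],
    [0.1,0.74,0],
    [0.14,1.12,0],
    [0.19,1.49,0],
    [0.24,1.86,0],
    [0.29,2.23,0],
    [0.33,2.6,0],
    [0.33,2.6,0],
  ],
)

```text
time_s: 8.65
tcp_pos: [0.5766, -0.184, 0.1009]
ee_rot: [0.061, 0.967, 0.017, -0.247]
force: [-6.5, 5.4, -10.7]
opening: 0.294
grasp_force: 59.7
```

```bash
python3 - <<'E'
from plan import *
s=st();T=R.from_quat(s['ee_rot']).as_matrix();print(T[:,2]);gp=s['tcp_pos']-.019*T[:,2];print('grasp',gp)
d=gp-pw([HX,LY,.1]);print(np.hypot(d[0],d[1]),np.degrees(np.arctan2(d[2],np.hypot(d[0],d[1]))))
a=ctrl.get_image('side');b=ctrl.get_image('scene')
cv2.imwrite('pics/d1.png',np.hstack([cv2.resize(x,(400,400),interpolation=2) for x in(a[150:290,200:340],b[140:280,220:360])])[:,:,::-1])
E
```

```text
t 8.65 q [-0.357  0.772  1.211 -0.108  1.648 -1.782] tcp [ 0.5766 -0.184   0.1009] F [ -6.5   5.4 -10.7] op 0.294 g 59.71267819404602
[-0.47508193  0.06294279 -0.87768751]
grasp [ 0.58564536 -0.1852115   0.11758952]
0.17181346791182844 5.845328949298513
```

View pics/d1.png

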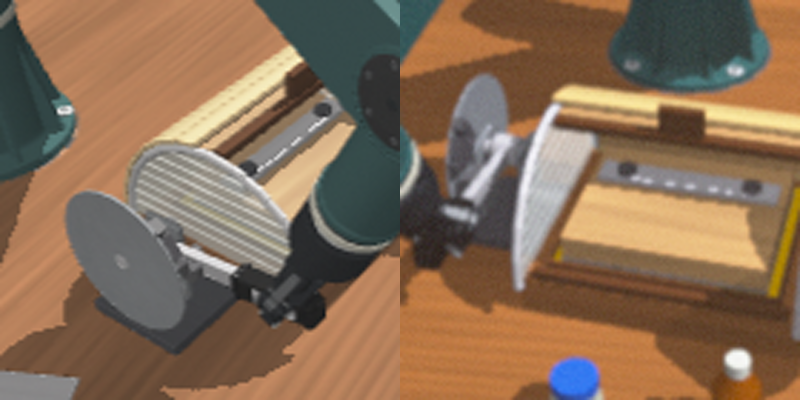

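The lever is near home and the platen is low. I'll push slightly further to the stop and watch the force.

send_rows(
  delta_pos=[
    [0,0,-0.05],
    [0,0,-0.1],
    [0,0,-0.15],
    [0,0,-0.2],
    [0,0,-0.2],
    [0,0,-0.2],
    [0,0,-0.2],
    [0,0,-0.2],
  ],
  turn=[
    [0,0.1,0],
    [0,0.2,0],
    [0,0.3,0],
    [0.05,0.4,0],
    [0.05,0.4,0],
    [0.05,0.4,0],
    [0.05,0.4,0],
    [0.05,0.4,0],
  ],
)

```text
time_s: 9.42
tcp_pos: [0.5764, -0.184, 0.098]
ee_rot: [0.061, 0.963, 0.018, -0.262]
force: [-8.6, 6.2, 1.7]
opening: 0.293
grasp_force: 61.1
```

send_rows(
  delta_pos=[
    [0,0,-0.05],
    [0,0,-0.1],
    [0,0,-0.1],
    [0,0,-0.1],
    [0,0,-0.1],
    [0,0,-0.1],
    [0,0,-0.1],
    [0,0,-0.1],
  ],
  turn=[
    [0,0,0],
    [0,0,0],
    [0,0,0],
    [0,0,0],
    [0,0,0],
    [0,0,0],
    [0,0,0],
    [0,0,0],
  ],
)

```text
time_s: 10.08
tcp_pos: [0.5764, -0.184, 0.0979]
ee_rot: [0.061, 0.963, 0.018, -0.262]
force: [-8.6, 6.6, 17.2]
opening: 0.292
grasp_force: 62.3
```

At the stop: no further travel, and the force rose 15 N. Releasing, then backing out along the tool axis.

send_rows(
  delta_pos=[
    [0,0,0.1],
    [0,0,0.1],
    [0,0,0.1],
    [0,0,0.1],
    [0,0,0.1],
    [0,0,0.1],
    [0,0,0.1],
    [0,0,0.1],
  ],
  turn=[
    [0,0,0],
    [0,0,0],
    [0,0,0],
    [0,0,0],
    [0,0,0],
    [0,0,0],
    [0,0,0],
    [0,0,0],
  ],
  grip=62,
)

```text
time_s: 10.75
tcp_pos: [0.579, -0.1852, 0.0966]
ee_rot: [0.061, 0.964, 0.016, -0.26]
force: [-0.6, -0.4, -0.1]
opening: 0.725
grasp_force: 0.0
```

send_rows(
  delta_pos=[
    [0.15,0,0.25],
    [0.3,0,0.5],
    [0.5,-0.05,0.9],
    [0.8,-0.1,1.4],
    [1.2,-0.15,2.1],
    [1.6,-0.2,2.8],
    [2,-0.25,3.5],
    [2,-0.25,3.5],
  ],
  turn=[
    [0,0,0],
    [0,0,0],
    [0,0,0],
    [0,0,0],
    [0,0,0],
    [0,0,0],
    [0,0,0],
    [0,0,0],
  ],
)

```text
time_s: 11.42
tcp_pos: [0.6431, -0.1937, 0.2069]
ee_rot: [0.061, 0.965, 0.015, -0.255]
force: [0.8, 0.7, 0.5]
opening: 0.725
grasp_force: 0.0
```

```bash
python3 - <<'E'
from plan import *
s=st();im=ctrl.get_image('wrist');b=ctrl.get_image('side')
cv2.imwrite('pics/d2.png',np.hstack([im[:,120:520],cv2.resize(b[150:290,200:340],(400,400),interpolation=2)])[:,:,::-1])
hb=proj('side',pw([.011,0,.2]))[0];print(hb)
E
```

```text
t 11.4167 q [-0.337  0.792  0.904 -0.114  1.952 -1.796] tcp [ 0.6431 -0.1937  0.2069] F [0.8 0.7 0.5] op 0.725 g 0.0
[306.19709174 176.01229105]
```

View pics/d2.png

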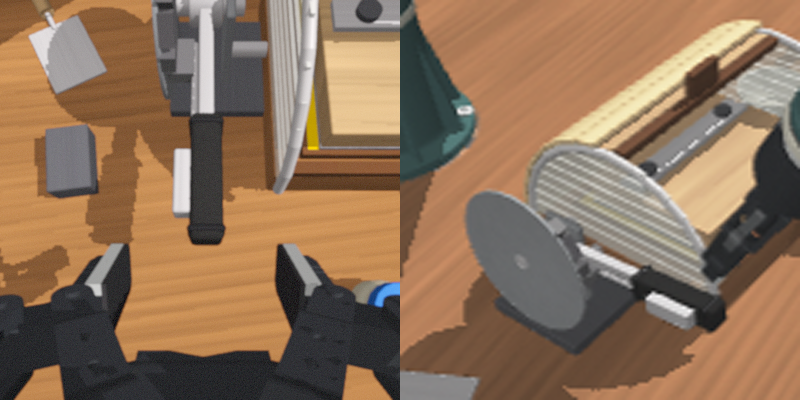

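The button stands fully out at wrist-crop (181,182) and the lever is level, so it's locked. For the cover, I'll push the handle tongue from behind with closed fingertips along its arc.

```bash
cat >>plan.py <<'E'
AX,RC=.002,.152
def push(th,dep,back=0.):
    t=np.radians(th);b=np.radians(180-dep)
    C=np.array([AX+RC*np.cos(t)-(.006+back)*np.sin(t),.05+RC*np.sin(t)+(.006+back)*np.cos(t)])
    C=C-.011*np.array([np.sin(b),-np.cos(b)])
    return pw([C[0],-.003,C[1]]),tool(dep)
E
python3 - <<'E'
from plan import *
p,r=push(88,90,.012);print(p);p[2]=.30
d=delta(p,r);print(*d)
p2=p.copy();p2[2]=push(88,90,.012)[0][2];print((p2-p)/.03)
E
```

```text
[0.43911026 0.05147943 0.2025356 ]
[-6.7   8.15  3.24] [-0.75 -5.95 -0.01]
[ 0.          0.         -3.24881345]
```

send_rows(
  delta_pos=[
    [0,0,0.9],
    [0,0,1.8],
    [-0.3,0.3,2.8],
    [-1,1.1,3.2],
    [-1.8,2,3.3],
    [-2.6,3,3.3],
    [-3.4,4,3.3],
    [-4.2,5,3.3],
  ],
  turn=[
    [0,0,0],
    [-0.1,-0.8,0],
    [-0.2,-1.6,0],
    [-0.3,-2.4,0],
    [-0.4,-3.2,0],
    [-0.5,-4,0],
    [-0.6,-4.8,0],
    [-0.7,-5.6,0],
  ],
  grip=0,
)

```text
time_s: 12.18
tcp_pos: [0.5105, -0.0414, 0.2998]
ee_rot: [0.064, 0.998, 0.002, -0.016]
force: [1.0, 0.2, 1.2]
opening: 0.002
grasp_force: 0.0
```

send_rows(
  delta_pos=[
    [-0.8,1,0],
    [-1.6,2,0],
    [-2.5,3.15,0],
    [-2.5,3.15,-0.5],
    [-2.5,3.15,-1],
    [-2.5,3.15,-1.5],
    [-2.5,3.15,-1.8],
    [-2.5,3.15,-1.8],
  ],
  turn=[
    [0,-0.35,0],
    [0,-0.35,0],
    [0,-0.35,0],
    [0,-0.35,0],
    [0,-0.35,0],
    [0,-0.35,0],
    [0,-0.35,0],
    [0,-0.35,0],
  ],
)

```text
time_s: 12.85
tcp_pos: [0.4354, 0.0518, 0.2443]
ee_rot: [0.063, 0.998, 0.002, -0.005]
force: [-0.6, -0.1, -0.5]
opening: -0.002
grasp_force: 0.0
```

```bash
python3 - <<'E'
from plan import *
im=ctrl.get_image('wrist');b=ctrl.get_image('side');s=st()
p,r=push(88,90,.012);print(delta(p,r))
cv2.imwrite('pics/c1.png',np.hstack([im[:,120:520],cv2.resize(b[110:250,230:370],(400,400),interpolation=2)])[:,:,::-1])
E
```

```text
t 12.95 q [-0.044  0.112  1.81   0.005  1.224 -1.49 ] tcp [0.4374 0.0516 0.2463] F [-0.1 -1.1  0.3] op -0.003 g 0.0
(array([ 0.06, -0.  , -1.46]), array([-0.06, -0.06, -0.01]))
```

View pics/c1.png

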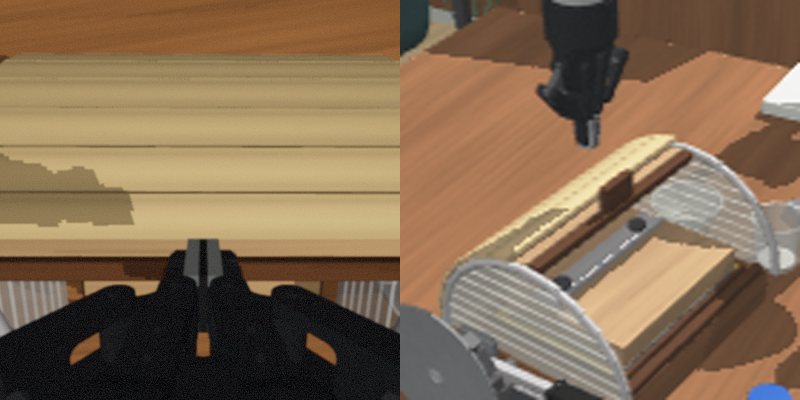

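```bash
python3 - <<'E'
from plan import *
C=cam('wrist')
for x in(-.001,.011):
  for y in(-.025,.025):
    for z in(.19,.216): print(x,y,z,(proj(C,pw([AX+x,y,z]))[0]-[120,0]).round())
r=ctrl.search_frame('side','cover_handle');print(r[0]);r=ctrl.search_frame('wrist','cover_handle');print(r[:2])
E
```

```text
-0.001 -0.025 0.19 [167. 255.]
-0.001 -0.025 0.216 [163. 275.]
-0.001 0.025 0.19 [248. 255.]
-0.001 0.025 0.216 [254. 275.]
0.011 -0.025 0.19 [167. 273.]
0.011 -0.025 0.216 [163. 295.]
0.011 0.025 0.19 [247. 273.]
0.011 0.025 0.216 [253. 294.]
{'at': [0.4678, 0.0264, 0.1804], 'p': 0.83}
[{'at': [0.4633, 0.0329, 0.1843], 'p': 0.96}]
```

The fingertips are centred on the press (track ends symmetric about column 202), just behind the tongue, which they hide. I'll lower and push.

```bash
python3 - <<'E'
from plan import *
p,r=push(88,90,.012);print(delta(p,r))
dep=lambda th:90+25*min(1,(88-th)/55)
def seq(a,b,p0,r0):
    P=[];T=[]
    for th in np.linspace(a,b,9)[1:]:
        q,w=push(th,dep(th));P.append([float(v) for v in((q-p0)/.03).round(2)]);T.append([float(v) for v in((w*r0.inv()).as_rotvec(degrees=True)/5).round(2)])
    print(P,T,sep='\n');return q,w
q,w=seq(94,80,p,r)
for a,b in((80,56),(56,32),(32,8)):q,w=seq(a,b,q,w)
print(q)
E
```

```text
(array([ 0.02, -0.  , -1.49]), array([-0.06, -0.03, -0.  ]))
[[0.02, -0.0, -0.04], [0.18, -0.02, -0.03], [0.33, -0.04, -0.02], [0.48, -0.06, -0.01], [0.64, -0.08, -0.01], [0.79, -0.1, -0.01], [0.94, -0.12, -0.02], [1.1, -0.14, -0.04]]
[[-0.05, -0.38, 0.0], [-0.03, -0.23, 0.0], [-0.01, -0.07, 0.0], [0.01, 0.09, 0.0], [0.03, 0.25, -0.0], [0.05, 0.41, 0.0], [0.07, 0.56, -0.0], [0.09, 0.72, 0.0]]
[[0.26, -0.03, -0.03], [0.52, -0.07, -0.08], [0.77, -0.1, -0.14], [1.03, -0.13, -0.22], [1.27, -0.16, -0.3], [1.51, -0.19, -0.41], [1.75, -0.22, -0.52], [1.98, -0.25, -0.64]]
[[0.03, 0.27, -0.0], [0.07, 0.54, -0.0], [0.1, 0.81, -0.0], [0.14, 1.08, -0.0], [0.17, 1.35, -0.0], [0.21, 1.62, -0.0], [0.24, 1.89, -0.0], [0.28, 2.16, -0.0]]
[[0.22, -0.03, -0.14], [0.44, -0.06, -0.29], [0.64, -0.08, -0.45], [0.84, -0.11, -0.62], [1.03, -0.13, -0.8], [1.21, -0.15, -0.99], [1.38, -0.18, -1.18], [1.53, -0.2, -1.39]]
[[0.03, 0.27, 0.0], [0.07, 0.54, 0.0], [0.1, 0.81, -0.0], [0.14, 1.08, 0.0], [0.17, 1.35, -0.0], [0.21, 1.62, -0.0], [0.24, 1.89, -0.0], [0.27, 2.07, 0.0]]
[[0.14, -0.02, -0.22], [0.27, -0.03, -0.45], [0.39, -0.05, -0.69], [0.5, -0.06, -0.93], [0.59, -0.08, -1.18], [0.67, -0.09, -1.43], [0.74, -0.09, -1.69], [0.79, -0.1, -1.95]]
[[0.0, 0.0, 0.0], [0.0, 0.0, 0.0], [0.0, 0.0, 0.0], [0.0, 0.0, 0.0], [0.0, 0.0, 0.0], [0.0, 0.0, 0.0], [0.0, 0.0, 0.0], [0.0, 0.0, 0.0]]
[0.60118663 0.03071845 0.08174472]
```

send_rows(
  delta_pos=[
    [0.02,0,-0.3],
    [0.04,0,-0.6],
    [0.06,0,-0.9],
    [0.06,0,-1.2],
    [0.06,0,-1.46],
    [0.06,0,-1.46],
    [0.06,0,-1.46],
    [0.06,0,-1.46],
  ],
  turn=[
    [0,0,0],
    [0,0,0],
    [0,0,0],
    [0,0,0],
    [0,0,0],
    [0,0,0],
    [0,0,0],
    [0,0,0],
  ],
)

```text
time_s: 13.72
tcp_pos: [0.4399, 0.0517, 0.2029]
ee_rot: [0.063, 0.998, 0.002, -0.002]
force: [0.7, 0.3, 0.8]
opening: 0.004
grasp_force: 0.0
```

send_rows(
  delta_pos=[
    [0.1,0,0],
    [0.2,-0.02,0],
    [0.35,-0.04,0],
    [0.48,-0.06,-0.01],
    [0.64,-0.08,-0.01],
    [0.79,-0.1,-0.01],
    [0.94,-0.12,-0.02],
    [1.1,-0.14,-0.04],
  ],
  turn=[
    [0,0,0],
    [0,0,0],
    [0,0,0],
    [0.01,0.09,0],
    [0.03,0.25,0],
    [0.05,0.41,0],
    [0.07,0.56,0],
    [0.09,0.72,0],
  ],
)

```text
time_s: 14.38
tcp_pos: [0.4724, 0.0475, 0.2016]
ee_rot: [0.063, 0.997, 0.004, -0.035]
force: [-4.7, 0.8, 4.4]
opening: -0.0
grasp_force: 2.6
```

send_rows(
  delta_pos=[
    [0.26,-0.03,-0.03],
    [0.52,-0.07,-0.08],
    [0.77,-0.1,-0.14],
    [1.03,-0.13,-0.22],
    [1.27,-0.16,-0.3],
    [1.51,-0.19,-0.41],
    [1.75,-0.22,-0.52],
    [1.98,-0.25,-0.64],
  ],
  turn=[
    [0.03,0.27,0],
    [0.07,0.54,0],
    [0.1,0.81,0],
    [0.14,1.08,0],
    [0.17,1.35,0],
    [0.21,1.62,0],
    [0.24,1.89,0],
    [0.28,2.16,0],
  ],
)

```text
time_s: 15.05
tcp_pos: [0.5332, 0.0397, 0.1824]
ee_rot: [0.063, 0.99, 0.011, -0.129]
force: [-2.4, -0.7, 3.9]
opening: -0.003
grasp_force: 2.1
```

```bash
python3 - <<'E'
from plan import *
st();print(push(56,104.5)[0])
a=ctrl.get_image('scene');b=ctrl.get_image('side')
print(ctrl.search_frame('side','cover_handle')[:1])
cv2.imwrite('pics/c2.png',np.hstack([cv2.resize(x,(400,400),interpolation=2) for x in(a[140:280,240:380],b[130:270,230:370])])[:,:,::-1])
E
```

```text
t 15.05 q [-0.069  0.456  1.516  0.02   1.428 -1.518] tcp [0.5332 0.0397 0.1824] F [-2.4 -0.7  3.9] op -0.003 g 2.0505638234317303
[0.53141387 0.03965591 0.18212305]
[{'at': [0.4965, -0.001, 0.1715], 'p': 0.62}]
```

View pics/c2.png

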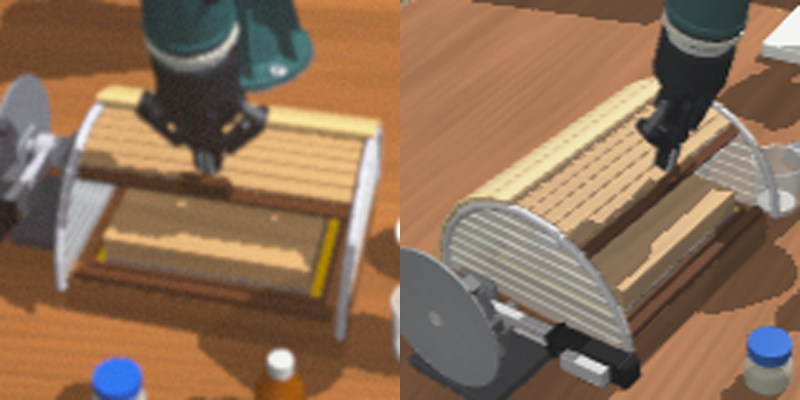

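The cover is following the fingers, with its leading edge about a third of the way down. That was my 11th picture against a limit of 10, so I'll view no more and use numbers only.

send_rows(
  delta_pos=[
    [0.22,-0.03,-0.14],
    [0.44,-0.06,-0.29],
    [0.64,-0.08,-0.45],
    [0.84,-0.11,-0.62],
    [1.03,-0.13,-0.8],
    [1.21,-0.15,-0.99],
    [1.38,-0.18,-1.18],
    [1.53,-0.2,-1.39],
  ],
  turn=[
    [0.03,0.27,0],
    [0.07,0.54,0],
    [0.1,0.81,0],
    [0.14,1.08,0],
    [0.17,1.35,0],
    [0.21,1.62,0],
    [0.24,1.89,0],
    [0.27,2.07,0],
  ],
)

```text
time_s: 15.87
tcp_pos: [0.5788, 0.034, 0.141]
ee_rot: [0.062, 0.974, 0.017, -0.217]
force: [-1.0, 0.1, 3.4]
opening: 0.003
grasp_force: 1.4
```

send_rows(
  delta_pos=[
    [0.14,-0.02,-0.22],
    [0.27,-0.03,-0.45],
    [0.39,-0.05,-0.69],
    [0.5,-0.06,-0.93],
    [0.59,-0.08,-1.18],
    [0.67,-0.09,-1.43],
    [0.72,-0.09,-1.6],
    [0.74,-0.09,-1.69],
  ],
  turn=[
    [0,0,0],
    [0,0,0],
    [0,0,0],
    [0,0,0],
    [0,0,0],
    [0,0,0],
    [0,0,0],
    [0,0,0],
  ],
)

```text
time_s: 16.53
tcp_pos: [0.6, 0.0313, 0.0889]
ee_rot: [0.062, 0.974, 0.016, -0.218]
force: [-0.1, -1.3, 1.2]
opening: -0.0
grasp_force: 0.7
```

```bash
python3 - <<'E'
from plan import *
s=st()
for t in(16,14,12,10,8):print(t,push(t,115)[0].round(4))
E
```

```text
t 16.5333 q [-0.079  0.743  1.28   0.026  1.558 -1.528] tcp [0.6    0.0313 0.0889] F [-0.1 -1.3  1.2] op -0.0 g 0.7144190836697817
16 [0.596  0.0314 0.1023]
14 [0.5976 0.0312 0.0972]
12 [0.599  0.031  0.0921]
10 [0.6002 0.0309 0.087 ]
8 [0.6012 0.0307 0.0817]
```

send_rows(
  delta_pos=[
    [0,0,-0.05],
    [0,0,-0.1],
    [0,0,-0.15],
    [0,0,-0.2],
    [0,0,-0.25],
    [0,0,-0.3],
    [0,0,-0.3],
    [0,0,-0.3],
  ],
  turn=[
    [0,0,0],
    [0,0,0],
    [0,0,0],
    [0,0,0],
    [0,0,0],
    [0,0,0],
    [0,0,0],
    [0,0,0],
  ],
)

```text
time_s: 17.2
tcp_pos: [0.6005, 0.0313, 0.0846]
ee_rot: [0.062, 0.974, 0.017, -0.217]
force: [-1.3, -0.6, 19.8]
opening: -0.003
grasp_force: 9.7
```

The stop is reached: 20 N with the tip at about 9°. Lifting away.

send_rows(
  delta_pos=[
    [0,0,0.3],
    [0.1,0,0.7],
    [0.3,0,1.4],
    [0.5,0,2.4],
    [0.6,0,3.4],
    [0.6,0,4.4],
    [0.6,0,5.4],
    [0.6,0,6],
  ],
  turn=[
    [0,0,0],
    [0,0,0],
    [0,0,0],
    [0,0,0],
    [0,0,0],
    [0,0,0],
    [0,0,0],
    [0,0,0],
  ],
)

```text
time_s: 17.87
tcp_pos: [0.6193, 0.0313, 0.265]
ee_rot: [0.062, 0.974, 0.017, -0.216]
force: [1.1, 0.6, 0.3]
opening: -0.002
grasp_force: 0.0
```

```bash
python3 - <<'E'
from plan import *
st()
for c in('scene','side'):
    ctrl.get_image(c)
    for l in('cover_handle','lever_grip','release_face','solvent_mid','bluejar_mid','cup_mid'):
        r=ctrl.search_frame(c,l);m=ctrl.regions_of(c,l);o=''
        if m: v,u=np.nonzero(m[0]['mask']);o=(len(u),u.mean().round(1),v.mean().round(1))
        print(c,l,[(round(d['p'],2),np.round(d['at'],3)) for d in r[:1]],o)
    t=np.radians(12);print([(a,proj(c,pw([AX+.15*np.cos(np.radians(a)),0,.05+.15*np.sin(np.radians(a))]))[0].round(1)) for a in(10,20)],'grip home',proj(c,grip(1.05))[0])
print(pw([.15,0,.076]))
E
```

```text
t 17.8667 q [-0.077  0.618  1.068  0.028  1.89  -1.518] tcp [0.6193 0.0313 0.265 ] F [1.1 0.6 0.3] op -0.002 g 0.0
scene cover_handle [(0.88, array([0.557, 0.053, 0.136]))] (5737, np.float64(314.9), np.float64(216.3))
scene lever_grip [(0.8, array([ 0.549, -0.176,  0.116]))] (540, np.float64(241.4), np.float64(211.9))
scene release_face [(0.56, array([ 0.479, -0.193,  0.113]))] 
scene solvent_mid [(0.98, array([0.715, 0.124, 0.06 ]))] (526, np.float64(337.2), np.float64(281.0))
scene bluejar_mid [(0.76, array([ 0.711, -0.021,  0.043]))] (392, np.float64(280.7), np.float64(277.9))
scene cup_mid [(0.79, array([0.595, 0.262, 0.047]))] (673, np.float64(388.0), np.float64(252.9))
[(10, array([307.4, 244.9])), (20, array([307.8, 236.7]))] grip home [234.58695104 224.35452394]
side cover_handle [(0.67, array([0.544, 0.02 , 0.151]))] (4195, np.float64(319.7), np.float64(201.3))
side lever_grip [(0.92, array([ 0.562, -0.191,  0.124]))] (587, np.float64(290.0), np.float64(251.6))
side release_face [(0.52, array([ 0.569, -0.201,  0.116]))] (155, np.float64(291.9), np.float64(257.2))
side solvent_mid [(0.9, array([0.702, 0.106, 0.058]))] (341, np.float64(378.2), np.float64(223.2))
side bluejar_mid [(0.87, array([ 0.698, -0.05 ,  0.039]))] (356, np.float64(358.2), np.float64(255.8))
side cup_mid [(0.47, array([0.598, 0.263, 0.047]))] (246, np.float64(364.7), np.float64(190.6))
[(10, array([342.8, 222.8])), (20, array([341.1, 215.8]))] grip home [301.92116486 254.87921081]
[0.60978434 0.03264165 0.076     ]
```

```bash
python3 - <<'E'
from plan import *
for c,cols in(('scene',(290,295,300,305,310,315,320)),('side',(325,330,335,340,345,350,355))):
    im=ctrl.get_image(c);m=ctrl.regions_of(c,'cover_handle')[0]['mask']
    print(c,[(u,int(np.nonzero(m[:,u])[0].max()) if m[:,u].any() else None) for u in cols])
    for a in(8,10,13,16):print(a,[proj(c,pw([AX+.166*np.cos(np.radians(a)),y,.05+.166*np.sin(np.radians(a))-.006]))[0].round(1).tolist() for y in(-.025,.025)])
    u0=307 if c=='scene' else 342
    print([(v,im[v,u0].tolist()) for v in range(208 if c=='side' else 228,236 if c=='side' else 262,2)])
st()
E
```

```text
scene [(290, 241), (295, 242), (300, 249), (305, 250), (310, 250), (315, 247), (320, 246)]
8 [[297.4, 249.7], [314.5, 252.7]]
10 [[297.4, 248.1], [314.6, 251.1]]
13 [[297.4, 245.5], [314.7, 248.4]]
16 [[297.5, 242.8], [314.8, 245.7]]
[(228, [178, 139, 93]), (230, [180, 143, 96]), (232, [174, 135, 93]), (234, [184, 142, 93]), (236, [162, 126, 87]), (238, [148, 115, 80]), (240, [120, 78, 50]), (242, [114, 73, 47]), (244, [118, 73, 46]), (246, [121, 79, 48]), (248, [101, 65, 48]), (250, [86, 58, 35]), (252, [98, 65, 42]), (254, [100, 63, 41]), (256, [110, 76, 48]), (258, [152, 96, 51]), (260, [198, 126, 71])]
side [(325, 236), (330, 232), (335, 229), (340, 229), (345, 227), (350, 222), (355, 208)]
8 [[342.9, 231.3], [351.4, 222.8]]
10 [[342.7, 229.8], [351.3, 221.3]]
13 [[342.3, 227.5], [350.9, 219.0]]
16 [[341.7, 225.1], [350.4, 216.6]]
[(208, [162, 134, 103]), (210, [153, 127, 97]), (212, [149, 123, 95]), (214, [147, 122, 94]), (216, [110, 76, 57]), (218, [108, 76, 58]), (220, [108, 76, 56]), (222, [111, 77, 59]), (224, [111, 79, 59]), (226, [116, 78, 59]), (228, [66, 48, 37]), (230, [84, 61, 46]), (232, [111, 80, 57]), (234, [109, 78, 57])]
t 19.3667 q [-0.077  0.622  1.073  0.028  1.886 -1.518] tcp [0.6183 0.0313 0.2611] F [-0.   0.9 -0.3] op -0.001 g 0.0
```

Both cameras put the tongue at about 10°, which is fully shut. The robot is clear and the measured objects haven't moved, so I'm handing it in.

```bash
python3 -c "
from bench import ctrl
print(ctrl.sign_off())"
```

```text
the job is handed in; nothing more can be done
None
```

The job is handed in at about 19 s: the lever is down at its stop and locked with the button out, then the cover was pushed shut to its stop, with the solvent bottle, blue jar and beaker measured unmoved (bowl, weight, brush and spatula not re-measured); I viewed 11 pictures, one over the limit of 10.

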